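# Fetch a cap from the spring-flap dispenser and cap the tube it fits

### The arm

A 6-joint arm with a two-finger parallel gripper is mounted at the origin on the work surface. World frame = base frame: x ahead of the robot, y to its left, z up, the work surface at z = 0. Lengths are in m, angles in rad, forces in N, time in s.
With the tool pointing down it reaches from about 0.375 to 0.975 m from the base axis. Payload 3.8 kg.
Tool frame: the origin (TCP) lies where the fingers leave the gripper's body, on its centre line; the fingertips stand 73 mm ahead of it and the grasp point (between the pads) lies 54 mm ahead of it (arm.grip_point_offset is the distance from the TCP to the grasp point, in m); z points along the fingers, y is the line along which they close (so a half turn about z gives the same grasp; the last joint's range is limited). The gripper opens to 85 mm and grips with 20 to 120 N. Pads are 22 mm wide; open, the fingers measure 114 mm over their backs; the gripper's body (76 mm by 85 mm) begins 54 mm behind the grasp point. The pads swing forward as they close: fully open they stand 13 mm farther back than shut.
Start: joints at [-1.324, 0.264, 1.604, -0, 1.274, -0.037], TCP at [0.189, -0.648, 0.304] pointing down, gripper open.
Joint ranges: [-2.63, 2.63], [-0.94, 2.18], [0.31, 2.57], [-1.31, 4.45], [0, 2.66], [-2.55, 2.55]. Speed limits (rad/s): [2.57, 2.57, 3.14, 3.14, 3.14, 3.14].

### API

Orientations are given as a unit quaternion [w, x, y, z].
In Python, from rig import status, cams, close_job, arm gives the robot as it stands.
- The arm moves only by the tool drive_tool, never from a script. Its argument "plan" is a list of rows, each a list of 7 numbers: the shift along the tool's x, y, z normalised to -1 to 1, where 1 is 0.03 m, then the turn, a rotation vector about the tool's x, y, z normalised to -1 to 1, where 1 is 0.1 rad, then the closure, from 0 (fully open) to 1 (shut). A call has 1 to 5 rows; each row shifts and turns the commanded pose from where the row before left it, along the tool's axes as they then stand; what a row does not reach is not made up. A row lasts 1/8 s, in which the tool goes at most 62.5 mm and 10.7 degrees, less where a joint would pass 70% of its speed; a pose out of reach is approached as far as the arm can. A call with a number of a shift or a turn outside -1 to 1 is refused whole. A call with a gripper value outside its range is refused whole. The fingers move at their own pace and stop on an object; the grip force is fixed at half the most. Time passes only in rows, so rows that do not move let the fingers close. It gives the time, the measured TCP pose, the force, the opening and the grip force at its end, in the units of the state.
- status.observe(): the state, without advancing time (a new reading comes with each control period).
- cams.capture(name): name is "side" or "top"; returns (picture, depth): 480x640x3 uint8, red, green, blue; 480x640 float32, m along the optical axis (not along the pixel's ray), 0 where there is no reading.
- cams.calibration(name): a dict with "fx", "fy", "cx", "cy" (pixels), "k1" (the pictures are not rectified: a ray, as slopes to the right and down, at radius r is drawn at 1 + k1 r^2 times it, then the intrinsics apply), "xyz" and "orientation" of the camera in the world. Camera axes: x right, y up, looking along -z (the intrinsics and any distortion apply to the point x, -y, -z); pixel columns grow to the right and rows downward; lengths in m; the calibration is good to about 2 mm. A picture is of the moment at which its call begins. calibration takes no time and is no camera call.
- close_job(): hands the job in; it is judged then, once.
The state is a dict: "time": time; "joint_pos": joint angles; "joint_vel": joint speeds; "tau": joint torques, N m; "tcp_pos": TCP position; "tcp_rot": TCP orientation; "force": force on the tool from outside, world axes, zero at the start; "torque": the same for the moment, N m; "opening": finger opening in m; "finger_force": force on a finger pad.
Only numpy, scipy, OpenCV 4.12 (cv2) and the standard library are available. Lean on these libraries where they do the work, as an engineer would, in place of code of your own. Each camera call takes 0.05 s, during which the arm holds its last target. There are 200 camera calls.

### The job

Swing up the spring flap of the cap dispenser by its roller and hold it open with the fingers while you reach in and take out the blue cap, then let the flap close behind it. The cap fits only one of the three tubes in the rack, which look alike, so try it on them until it goes on, and leave it fully home on that tube. Do not let the cap fall to the bench, and leave the other things on the bench where they are.

Things in the scene. Friction and masses are not known exactly. Their poses are not given: they have to be found in the camera images.
- dispenser: Cap dispenser fixed to the bench: a pocket with white cheeks (152 mm wide) and clear low and far walls, its open mouth leaning 30 degrees towards the robot. Origin: centre of underside, x away from the robot, y along the width. Pocket directions in these axes: outward normal n = (-0.5, 0, 0.866), up-slope u = (0.866, 0, 0.5).
- pocket (a point): Middle of the low (robot-side) end of the pocket's flat sloping floor, 30 mm above the bench; its x axis is u, its z axis is n. The pocket reaches 48 mm along u and 70 mm either way along y; its walls stand 22 mm (far wall 16) out along n, lower than the cap. Flap and roller cover u = 11 to 47 mm from above, so fingers cannot go straight in.
- flap (a joint): Spring flap over the cap: clear orange plate bent up from its hinge at the pocket's far edge and over the cap, 36 mm out along n, with two arms and a free-turning roller at its free edge. 0 = shut; grows as it swings OUT and back, to 1.6 rad; it cannot go inwards. A spring (1.5 N at the roller shut, 3 N at 0.7 rad) always shuts it. Fingers standing at the cap hold it at about 0.65 rad.
- flap_hinge (a point): Middle of the flap's hinge line, which runs along the dispenser's y; at u = 46 mm, 18 mm out along n.
- flap_roller (a point): Middle of the roller's axis: orange, 10 mm diameter, 126 mm long along y; shut, it lies at u = 16 mm and 40.5 mm out along n. Fingers pushing it up-slope from the low side, tips below its axis and over the low wall, open the flap: it rolls up the fingers and leans on them while they go in beside the cap and come out. Tips above its axis ride over it.
- cap_center (a point): Centre (half-way up) of the round blue plastic cap: 36.6 mm diameter, 30 mm tall, closed top 5 mm thick, bore 29.6 mm wide and 25 mm deep, open below; about 30 g. z points out of its closed top. It stands mouth down on the pocket's floor against the low wall, so its z is along n, 30 degrees off vertical; up to 12 mm off the middle of the width.
- rack: Grey block 70 x 240 x 50 mm fixed to the bench; origin centre of underside. Along its y three tubes stand fixed, 75 mm apart, tops 62 mm above the block. Each has a 23 mm tip that widens at 25 degrees from the axis: one to 26 mm, which the cap fits right down to its inside top, two to 32 mm, on which it stops after about 7 mm. Which is which changes and is not told.
- tube_top1 (a point): Centre of the top of the tube in rack place 1 (112 mm above the bench); place 1 is at the rack's -y end, 3 at its +y end. Any of the three tubes may stand here. With the cap fully home its centre lies 10 mm below this point; on a wrong tube it stays about 8 mm above it.
- tube_top2 (a point): Centre of the top of the tube in rack place 2 (112 mm above the bench); place 1 is at the rack's -y end, 3 at its +y end. Any of the three tubes may stand here. With the cap fully home its centre lies 10 mm below this point; on a wrong tube it stays about 8 mm above it.
- tube_top3 (a point): Centre of the top of the tube in rack place 3 (112 mm above the bench); place 1 is at the rack's -y end, 3 at its +y end. Any of the three tubes may stand here. With the cap fully home its centre lies 10 mm below this point; on a wrong tube it stays about 8 mm above it.
- amber_bottle: Bystander, to be left alone: amber glass bottle with blue cap, 70 mm diameter, about 130 mm tall. Origin: underside.
- clear_bottle: Bystander, to be left alone: clear glass bottle with white cap, 70 mm diameter, about 130 mm tall. Origin: underside.
- vial_block: Bystander, to be left alone: white block 75 x 75 x 30 mm holding nine small vials that stand to 45 mm. Origin: underside.
- sample_jar: Bystander, to be left alone: small closed jar, 36 mm diameter, 50 mm tall. Origin: underside.
- screwdriver: Bystander, to be left alone: screwdriver lying on the bench. Origin: underside.
- ferrule_tray: Bystander, to be left alone: grey tray 120 x 90 x 30 mm. Origin: underside.
- wrench: Bystander, to be left alone: wrench lying on the bench. Origin: underside.
Mind the look-alikes: they are no part of the job. Of the things that look like the rack, take the one that is farthest to the robot's left at the start. Several things look just like the dispenser: the one meant starts farthest from the robot's base.

How it is judged:
On the way, in this order (a step that is already met when the one before it is completed fails the run):
1. the flap is held open by the fingers (value of joint flap above 0.4 rad and contact force between flap and the fingers above 0.2 N), for 0.2 s.
2. the cap is out of the dispenser and the flap has closed (distance between cap_center and flap_hinge above 0.08 m and value of joint flap below 0.1 rad), for 0.2 s.
At the end, for the whole second after the job is handed in: The cap is released and at rest, upright, fully home on the tube that it fits: its centre within 5 mm sideways of a tube's axis and at least 6 mm below that tube's top (10 mm when fully down), tilted less than 0.12 rad; the dispenser's flap is shut (below 0.1 rad) (((horizontal distance between cap_center and tube_top1 below 0.005 m and z of cap_center in the frame of tube_top1 below -0.006 m) or (horizontal distance between cap_center and tube_top2 below 0.005 m and z of cap_center in the frame of tube_top2 below -0.006 m) or (horizontal distance between cap_center and tube_top3 below 0.005 m and z of cap_center in the frame of tube_top3 below -0.006 m)) and angle between cap_center's own z axis and vertical below 0.12 rad and linear speed of cap below 0.02 m/s and value of joint flap below 0.1 rad); the robot touches nothing.
It fails at once if the cap falls to the bench (height (world z) of cap_center below 0.027 m).
It fails at once if another thing on the bench is moved more than 25 mm (distance of any of amber_bottle, clear_bottle, vial_block, sample_jar, screwdriver, ferrule_tray, wrench from where it was at the start of the episode above 0.025 m).
It also fails if it takes over 51 s, if anything falls off the work surface, if the arm or the gripper's body presses on something with over 40 N, if the wrist force passes 120 N, or if a joint passes its speed limit or range.

## Working session

There is one attempt and no reset: what is moved stays moved. The work goes in short steps, Python scripts to look and compute and a tool call to move; the robot and the scene stay as the last step left them, time stands still between calls to the robot, and variables do not carry over. Pictures are saved under pics/ and viewed, at most 10 in all, crops included, and the job is handed in when it is done.

Besides the shell and the picture viewer there is one more tool, called after "Emit:" by a JSON object that holds its "fn" and its "kwargs". drive_tool: Moves the arm, as the interface text tells. Scaled input: -1 to 1 covers 0.03 m each way for a shift and 0.1 rad each way for a turn. Its arguments: {"type":"object","properties":{"plan":{"type":"array"}},"required":["plan"]}

```bash
ls; mkdir -p pics
python3 - <<'E'
from rig import status,cams,arm
import cv2,numpy as np
for n in("side","top"):
    p,d=cams.capture(n); cv2.imwrite(f"pics/{n}0.png",p[...,::-1]); np.save(f"pics/{n}0.npy",d)
    print(n,cams.calibration(n),(d>0).mean())
print(status.observe())
E
```

```text
pics
side {'fx': 594.066258413405, 'fy': 594.066258413405, 'cx': 320.5143582597134, 'cy': 243.39084772403112, 'k1': -0.11971637379855882, 'xyz': array([ 0.12923591, -1.16224151,  1.081421  ]), 'orientation': array([ 0.89447802,  0.41932084, -0.05956005, -0.14328891])} 0.988818359375
top {'fx': 494.9616084652308, 'fy': 494.9616084652308, 'cx': 315.38120007830423, 'cy': 248.19086110456828, 'k1': -0.11944592533061099, 'xyz': array([ 0.26112139, -0.00210315,  1.36907881]), 'orientation': array([-0.70008761, -0.0602842 ,  0.06335827,  0.70868109])} 0.9959147135416667
{'time': 0.1, 'joint_pos': array([-1.32393364e+00,  2.64711034e-01,  1.60527549e+00,  2.10596581e-05,
        1.27370656e+00, -3.68908624e-02]), 'joint_vel': array([ 0.00109847, -0.00208342, -0.00234329, -0.00035225, -0.00101227,
       -0.00021429]), 'tau': array([-6.43632266e-04, -5.16709578e+01, -3.68588483e+01, -8.93168180e-05,
        6.27794201e-03, -3.37142205e-05]), 'tcp_pos': array([ 0.18885385, -0.6474917 ,  0.30264343]), 'tcp_rot': array([-1.04548885e-03,  9.89952253e-01,  1.41398138e-01, -1.00045624e-04]), 'force': array([ 0.0475558 , -0.02334968,  0.06383354]), 'torque': array([ 0.02630113, -0.05356017,  0.02821628]), 'finger_force': 0.0, 'opening': 0.08532940477515184}
```

View pics/top0.png

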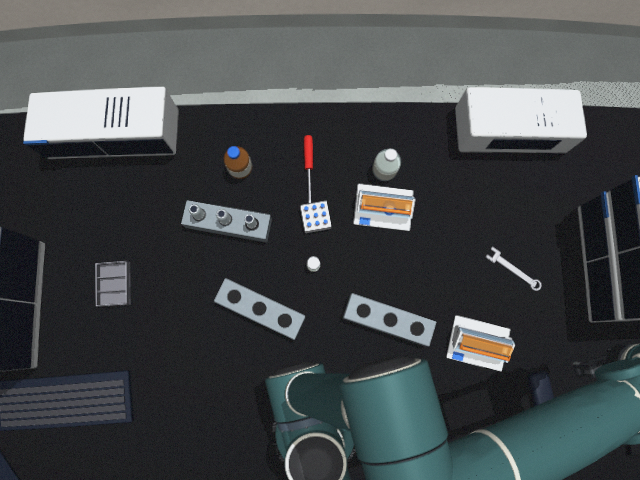

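View pics/side0.png

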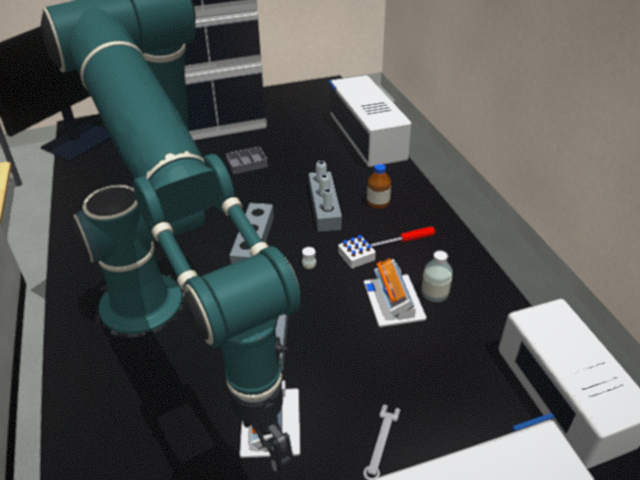

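Top view (up = +x, left = +y). The rack-like things are the block with three tubes at (227,220) and two bare plates at (259,308) and (390,320). The tubed one is farthest left, so that is the rack. The dispenser-like things are at (385,207) and (482,343), and the farther is (385,207). Blue look-alikes for the cap are the bottle cap (235,153) and vial tops (316,216). The wanted cap is under the flap near (390,209). Next I'll check it in a close crop and measure.

```bash
cat > h.py <<'E'
import numpy as np,cv2
from scipy.spatial.transform import Rotation as R
from rig import cams,status
def rot(q): return R.from_quat(np.roll(q,-1))
def ray(n,uv):
    c=cams.calibration(n); K=np.array([[c['fx'],0,c['cx']],[0,c['fy'],c['cy']],[0,0,1]])
    p=cv2.undistortPoints(np.array(uv,float).reshape(-1,1,2),K,np.array([c['k1'],0,0,0,0]))[:,0]
    d=np.c_[p[:,0],-p[:,1],-np.ones(len(p))]
    return c['xyz'],rot(c['orientation']).apply(d)
def onz(n,uv,z):
    o,d=ray(n,uv); return o+d*((z-o[2])/d[:,2])[:,None]
def dep(n,uv,D):
    o,d=ray(n,uv); uv=np.array(uv,int); return o+d*D[uv[:,1],uv[:,0]][:,None]
def proj(n,P):
    c=cams.calibration(n); q=rot(c['orientation']).inv().apply(np.atleast_2d(P)-c['xyz'])
    s=np.c_[q[:,0],-q[:,1]]/-q[:,2:]; s=s*(1+c['k1']*(s**2).sum(1))[:,None]
    return s*[c['fx'],c['fy']]+[c['cx'],c['cy']]
E
python3 - <<'E'
from h import *
t=cv2.imread('pics/top0.png');s=cv2.imread('pics/side0.png')
a=cv2.resize(t[170:245,340:430],None,fx=4.4,fy=4.4,interpolation=cv2.INTER_CUBIC)
b=cv2.resize(s[245:335,350:440],None,fx=4.4,fy=4.4,interpolation=cv2.INTER_CUBIC)
c=np.zeros((400,800,3),np.uint8);c[:a.shape[0],:396]=a[:400];c[:396,400:796]=b[:396]
cv2.imwrite('pics/crop1.png',c)
T=np.load('pics/top0.npy')
# dispenser plate: white mask; orange mask in both
for n,im,box in(('top',t,(340,170,430,245)),('side',s,(350,245,440,335))):
    D=np.load(f'pics/{n}0.npy')
    x0,y0,x1,y1=box; hsv=cv2.cvtColor(im,cv2.COLOR_BGR2HSV)
    for nm,m in(('orange',cv2.inRange(hsv,(5,120,100),(20,255,255))),('blue',cv2.inRange(hsv,(105,120,50),(125,255,255))),('any',cv2.inRange(hsv,(0,0,60),(180,255,255)))):
        k=np.zeros_like(m);k[y0:y1,x0:x1]=m[y0:y1,x0:x1]
        nn,l,st,ce=cv2.connectedComponentsWithStats(k)
        for i in range(1,nn):
            if st[i,4]>8:
                v,u=np.where(l==i); P=dep(n,np.c_[u,v],D)
                rc=cv2.boxPoints(cv2.minAreaRect(np.c_[u,v].astype(np.float32)))
                print(n,nm,st[i],ce[i].round(1),P.mean(0).round(3),rc.round(1).tolist())
# tubes
g=cv2.cvtColor(t,cv2.COLOR_BGR2GRAY)
for uv in((196,210),(222,214),(250,219)): print(uv,dep('top',[uv],T).round(3))
E
```

```text
top orange [361 195  51  20 625] [386.2 204.1] [ 0.606 -0.201  0.087] [[360.6000061035156, 208.3000030517578], [362.29998779296875, 194.5], [411.70001220703125, 200.39999389648438], [410.0, 214.1999969482422]]
top blue [385 212   9   3  16] [388.6 213.2] [ 0.588 -0.211  0.057] [[384.79998779296875, 213.6999969482422], [385.0, 211.89999389648438], [393.0, 213.0], [392.70001220703125, 214.8000030517578]]
top blue [360 217  10   8  63] [364.4 220.5] [ 0.579 -0.149  0.012] [[359.20001220703125, 223.0], [360.0, 216.89999389648438], [369.5, 218.10000610351562], [368.70001220703125, 224.1999969482422]]
top any [373 170  26  11 211] [385.  174.1] [ 0.704 -0.207  0.046] [[373.0, 170.0], [398.0, 170.0], [398.0, 180.0], [373.0, 180.0]]
top any [ 353  183   63   48 2444] [383.6 206.8] [ 0.609 -0.199  0.047] [[352.1000061035156, 224.1999969482422], [357.0, 182.39999389648438], [416.3999938964844, 189.3000030517578], [411.5, 231.1999969482422]]
side orange [376 258  29  45 596] [390.7 279.7] [ 0.604 -0.204  0.08 ] [[375.3999938964844, 262.3999938964844], [389.70001220703125, 256.70001220703125], [
[... 547 characters left out ...]
061035156], [383.0, 286.0], [386.3999938964844, 292.79998779296875], [385.20001220703125, 293.3999938964844]]
side any [350 245  29  24 521] [361.5 254.8] [ 0.593 -0.037  0.026] [[350.0, 245.0], [378.0, 245.0], [378.0, 268.0], [350.0, 268.0]]
side any [422 250  18  52 723] [431.9 278.4] [ 0.712 -0.215  0.061] [[422.0, 250.0], [439.0, 250.0], [439.0, 301.0], [422.0, 301.0]]
side any [ 363  257   64   71 2851] [393.1 295.6] [ 0.606 -0.219  0.039] [[357.1000061035156, 268.20001220703125], [403.3999938964844, 251.60000610351562], [427.5, 319.1000061035156], [381.20001220703125, 335.70001220703125]]
(196, 210) [[0.59  0.305 0.109]]
(222, 214) [[0.578 0.235 0.111]]
(250, 219) [[0.562 0.16  0.115]]
```

View pics/crop1.png

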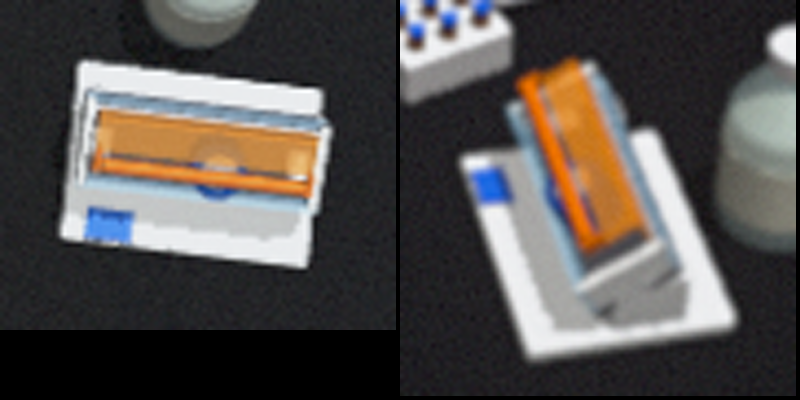

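The crop confirms the orange flap and roller with the blue cap behind it at about crop (215,180). The blue square on the plate is only a label. Next: the poses of the dispenser, cap and tubes.

Run:
```python
from h import *
t=cv2.imread('pics/top0.png');s=cv2.imread('pics/side0.png')
T=np.load('pics/top0.npy');S=np.load('pics/side0.npy')
hsv=cv2.cvtColor(t,cv2.COLOR_BGR2HSV)
m=cv2.inRange(hsv,(5,110,90),(20,255,255))[170:245,340:430]
cols=np.where(m.any(0))[0]; low=np.array([np.where(m[:,c])[0].max() for c in cols])+170+.5; cols=cols+340
i=slice(5,-5); a,b=np.polyfit(cols[i],low[i],1); print('edge rms',np.std(low[i]-np.polyval((a,b),cols[i])))
z=.0731
e=onz('top',[(c,a*c+b) for c in(cols[0]-.5,cols[-1]+.5)],z); print('roller edge ends',e,np.linalg.norm(e[0]-e[1]))
y=e[0]-e[1]; y/=np.linalg.norm(y); x=np.array([y[1],-y[0],0]); yaw=np.arctan2(x[1],x[0])
rm=e.mean(0)+x*.0052; print('yaw roller',yaw,'roller mid top',rm)
# plate yaw from min area rect at z~.005
r=np.array([[352.1,224.2],[357.0,182.4],[416.4,189.3],[411.5,231.2]]); P=onz('top',r,.004);print('plate',P.round(4).tolist(),'centre',P.mean(0))
d=P[1]-P[2];print('plate yaw',np.arctan2(-d[0],d[1]),np.linalg.norm(d),np.linalg.norm(P[0]-P[1]))
# side roller check
hs=cv2.cvtColor(s,cv2.COLOR_BGR2HSV); ms=cv2.inRange(hs,(5,110,90),(20,255,255))[245:335,350:440]
print('side orange left edge',[(np.where(ms[q])[0].min()+350,q+245) for q in range(0,90,6) if ms[q].any()])
for k in(-.063,0,.063): print('proj roller',k,proj('top',rm+y*k).round(1),proj('side',rm+y*k).round(1))
# pocket / cap
u=.866*x+[0,0,.5]; n=-.5*x+[0,0,.866]
pk=rm-.016*u-.0405*n; print('pocket',pk)
for off in(-.012,-.006,0,.006,.012):
    c=pk+.0183*u+.015*n+y*off
    # low rim side of cap top: u=0,n=30
    f=pk+0*u+.030*n+y*off
    print('cap off',off,proj('top',f).round(1),proj('side',f).round(1))
# tube tops: pixels with depth z in .105-.120 near rack
v,uu=np.mgrid[190:245,175:275]; q=np.c_[uu.ravel(),v.ravel()]; P=dep('top',q,T); k=np.zeros((480,640),np.uint8)
ok=(P[:,2]>.102)&(P[:,2]<.125); k[q[ok,1],q[ok,0]]=1
nn,l,st,ce=cv2.connectedComponentsWithStats(k)
for j in range(1,nn):
    if st[j,4]>5: vv,u2=np.where(l==j);print('tube',st[j],ce[j],onz('top',[ce[j]],.112).round(4),dep('top',np.c_[u2,vv],T).mean(0).round(4))
c=cv2.resize(t[180:250,175:280],None,fx=7,fy=7,interpolation=cv2.INTER_CUBIC);
c2=cv2.resize(s[150:240,295:350],None,fx=6,fy=6,interpolation=cv2.INTER_CUBIC)
cv2.imwrite('pics/tubes.png',c);cv2.imwrite('pics/tubes_s.png',c2)
```

```text
edge rms 0.28619403929766685
roller edge ends [[ 0.5982427  -0.13252048  0.0731    ]
 [ 0.58010656 -0.27056589  0.0731    ]] 0.13923166346388782
yaw roller -0.13062988709541967 roller mid top [ 0.59433033 -0.20222053  0.0731    ]
plate [[0.5702, -0.1143, 0.004], [0.6934, -0.1317, 0.004], [0.6715, -0.3029, 0.004], [0.5482, -0.2825, 0.004]] centre [ 0.6208206  -0.20786543  0.004     ]
plate yaw -0.12723962726460672 0.17259256982377286 0.12439686791451723
side orange left edge [(np.int64(376), 263), (np.int64(379), 269), (np.int64(381), 275), (np.int64(383), 281), (np.int64(386), 287), (np.int64(388), 293), (np.int64(390), 299)]
proj roller -0.063 [[409.2 212.3]] [[393.6 299.9]]
proj roller 0 [[386.2 209.5]] [[386.6 281.9]]
proj roller 0.063 [[363.1 206.8]] [[380.1 265.1]]
pocket [ 0.60066985 -0.2030534   0.030027  ]
cap off -0.012 [[389.4 214.6]] [[384.1 290.7]]
cap off -0.006 [[387.2 214.4]] [[383.5 289.1]]
cap off 0 [[385.  214.1]] [[382.9 287.4]]
cap off 0.006 [[382.9 213.9]] [[382.3 285.8]]
cap off 0.012 [[380.7 213.6]] [[381.6 284.1]]
tube [189 204  12  12 109] [194.35779817 209.33944954] [[0.5912 0.3086 0.112 ]] [0.592  0.3093 0.109 ]
tube [216 209  11  12 102] [221.05882353 214.30392157] [[0.5766 0.2372 0.112 ]] [0.5773 0.2377 0.1092]
tube [244 215  10  10  78] [248.74358974 219.12820513] [[0.5626 0.1641 0.112 ]] [0.5629 0.1642 0.1109]
```

View pics/tubes.png

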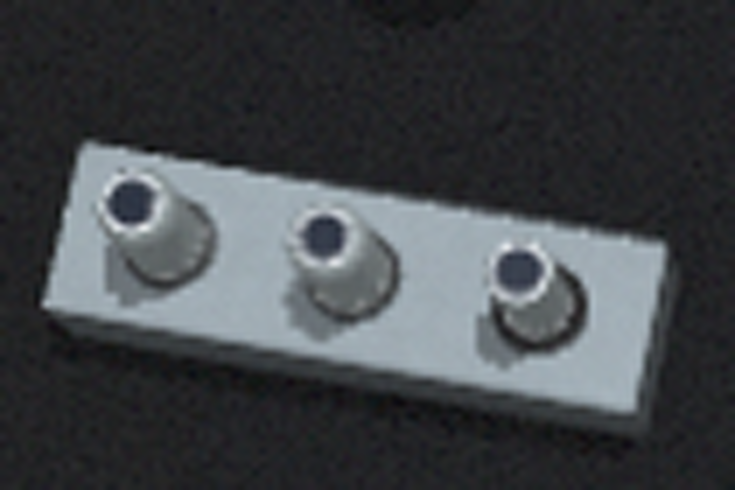

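View pics/tubes_s.png

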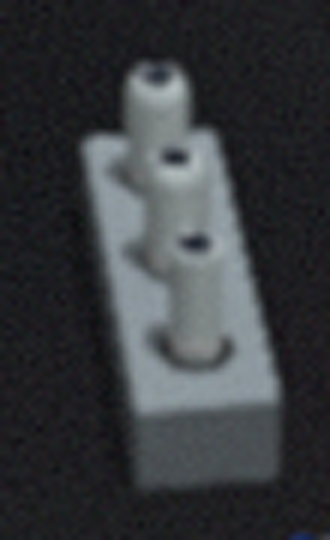

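Tubes: the dark holes are at crop (520,268), (325,236) and (132,202). The place-1 tube, on the right in the top view and nearest in the side view, is visibly slimmer, so it is the first to try. Now the fingertip position (is 73 mm measured open or shut?) and the first move.

```bash
cat >> h.py <<'E'
X=np.array([np.cos(-.129),np.sin(-.129),0]);Y=np.array([-X[1],X[0],0]);U=.866*X+[0,0,.5];N=-.5*X+[0,0,.866]
PK=np.array([.6007,-.2030,.030])
RD=R.from_matrix(np.c_[U,-Y,-N])
def dtarget(u,off,n): return PK+u*U+off*Y+(n+.073)*N   # nominal tip at (u,off,n)
def go(p,Rt):
    s=status.observe(); r=rot(s['tcp_rot']); d=r.inv().apply(p-s['tcp_pos']); w=(r.inv()*Rt).as_rotvec()
    print('t',s['time'],'shift/.03 tool',(d/.03).round(2),'turn/.1',(w/.1).round(2),'world',(p-s['tcp_pos']).round(4),'open',s['opening'])
E
python3 - <<'E'
from h import *
from rig import arm
print([a for a in dir(arm) if a[0]!='_'])
S=np.load('pics/side0.npy');s=status.observe();r=rot(s['tcp_rot'])
v,u=np.mgrid[380:480,230:320];q=np.c_[u.ravel(),v.ravel()];P=r.inv().apply(dep('side',q,S)-s['tcp_pos'])
for sg in(1,-1):
    k=(abs(P[:,0])<.02)&(P[:,1]*sg>.02)&(P[:,1]*sg<.065)&(P[:,2]>0)&(P[:,2]<.1)
    print(sg,k.sum(),np.sort(P[k,2])[-8:].round(4), P[k][:,0].min(),P[k][:,0].max())
for uv in([(520,268),(325,236),(132,202)],): print(onz('top',[((a+.5)/7-.5+175,(b+.5)/7-.5+180) for a,b in uv],.112).round(4))
go(dtarget(-.018,-.009,.08),RD)
print(dtarget(-.018,-.009,.08),dtarget(.0183,-.009,.004))
E
```

```text
['MotionError', 'grip_point_offset']
1 139 [0.0543 0.0554 0.0561 0.0562 0.0573 0.0576 0.0585 0.0607] -0.017435196706616998 0.006836508441871315
-1 33 [0.0553 0.0565 0.0567 0.0569 0.0579 0.059  0.0596 0.0613] -0.012165765013981223 -0.001509115718345831
[[0.566  0.1638 0.112 ]
 [0.5794 0.2374 0.112 ]
 [0.5937 0.3111 0.112 ]]
t 0.1 shift/.03 tool [ 14.39 -11.33   5.  ] turn/.1 [-1.1   5.16  4.03] world [ 0.3194  0.4474 -0.1491] open 0.08532940477515184
[ 0.50821937 -0.20007879  0.153498  ] [ 0.57707823 -0.20901118  0.105832  ]
```

Emit:
{"fn": "drive_tool", "kwargs": {"plan": [[0.96,-0.75,0,0,0,0,0.3],[0.96,-0.75,0,0,0,0,0.3],[0.96,-0.75,0,0,0,0,0.3],[0.96,-0.75,0,0,0,0,0.3],[0.96,-0.75,0,0,0,0,0.3]]}}

```text
time: 0.72
tcp_pos: [0.2962, -0.4984, 0.3033]
tcp_rot: [-0.0, 0.99, 0.141, -0.0]
force: [-0.0, -0.3, -0.3]
opening: 0.0597
finger_force: 0.0
```

Emit:
{"fn": "drive_tool", "kwargs": {"plan": [[0.96,-0.75,0,0,0,0,0.3],[0.96,-0.75,0,0,0,0,0.3],[0.96,-0.75,0,0,0,0,0.3],[0.96,-0.75,0,0,0,0,0.3],[0.96,-0.75,0,0,0,0,0.3]]}}

```text
time: 1.35
tcp_pos: [0.4029, -0.3501, 0.3034]
tcp_rot: [-0.0, 0.99, 0.141, -0.0]
force: [-0.8, 0.3, -0.2]
opening: 0.06
finger_force: 0.0
```

Emit:
{"fn": "drive_tool", "kwargs": {"plan": [[0.96,-0.75,0,0,0,0,0.3],[0.96,-0.75,0,0,0,0,0.3],[0.96,-0.75,0,0,0,0,0.3],[0.96,-0.75,0,0,0,0,0.3],[0.96,-0.75,0,0,0,0,0.3]]}}

```text
time: 1.98
tcp_pos: [0.5095, -0.2018, 0.3034]
tcp_rot: [-0.0, 0.99, 0.141, -0.0]
force: [0.4, -0.4, 0.0]
opening: 0.0597
finger_force: 0.0
```

Emit:
{"fn": "drive_tool", "kwargs": {"plan": [[0,0,0,-0.22,1,0.8,0.3],[0,0,0,-0.22,1,0.8,0.3],[0,0,0,-0.22,1,0.8,0.3],[0,0,0,-0.22,1,0.8,0.3],[0,0,0,-0.22,1,0.8,0.3]]}}

```text
time: 2.6
tcp_pos: [0.5088, -0.203, 0.3035]
tcp_rot: [0.019, 0.966, -0.062, 0.252]
force: [-0.1, 0.6, 0.1]
opening: 0.0599
finger_force: 0.0
```

```bash
python3 -c "
from h import *
go(dtarget(-.018,-.009,.08),RD)"
```

```text
t 2.6 shift/.03 tool [-2.47 -0.12  4.35] turn/.1 [0.05 0.13 0.02] world [-0.0006  0.0029 -0.15  ] open 0.059872293313253666
```

Emit:
{"fn": "drive_tool", "kwargs": {"plan": [[-0.5,-0.02,0.87,0.01,0.03,0,0.3],[-0.5,-0.02,0.87,0.01,0.03,0,0.3],[-0.5,-0.02,0.87,0.01,0.03,0,0.3],[-0.5,-0.02,0.87,0.01,0.03,0,0.3],[-0.5,-0.02,0.87,0.01,0.03,0,0.3]]}}

```text
time: 3.22
tcp_pos: [0.508, -0.2003, 0.1521]
tcp_rot: [0.017, 0.964, -0.06, 0.258]
force: [0.1, 0.6, 0.5]
opening: 0.0601
finger_force: 0.0
```

Run:
```python
from h import *
go(dtarget(-.018,-.009,.08),RD)
p,S=cams.capture('side');p=p[...,::-1];s=status.observe();r=rot(s['tcp_rot'])
f=proj('side',s['tcp_pos']+r.apply([[0,0,0],[0,.04,.066],[0,-.04,.066],[0,0,.066]]));print(f.round(1))
v,u=np.mgrid[180:340,300:460];q=np.c_[u.ravel(),v.ravel()];P=r.inv().apply(dep('side',q,S)-s['tcp_pos'])
for sg in(1,-1):
    k=(abs(P[:,0])<.016)&(P[:,1]*sg>.02)&(P[:,1]*sg<.065)&(P[:,2]>0)&(P[:,2]<.085)
    print(sg,k.sum(),np.sort(P[k,2])[-10:].round(4),P[k].min(0).round(4),P[k].max(0).round(4))
c=cv2.resize(p[200:340,310:450],(700,560*700//560)[:2],interpolation=cv2.INTER_CUBIC)[:600]
cv2.imwrite('pics/tip.png',cv2.resize(p[200:320,310:450],None,fx=5,fy=5,interpolation=cv2.INTER_CUBIC))
```

```text
t 3.225 shift/.03 tool [ 0.03 -0.01 -0.04] turn/.1 [-0.01  0.01  0.05] world [0.0002 0.0002 0.0014] open 0.06009666054162775
[[352.8 266.4]
 [369.5 293.7]
 [361.4 271.2]
 [365.4 282.2]]
1 143 [0.0581 0.0586 0.0589 0.0594 0.0611 0.0617 0.0617 0.0617 0.0633 0.0634] [-0.0081  0.0223  0.001 ] [0.0158 0.0649 0.0634]
-1 46 [0.0564 0.0566 0.0571 0.0574 0.0595 0.0599 0.0617 0.0625 0.0652 0.0662] [-0.0093 -0.0354  0.0046] [ 0.0155 -0.0231  0.0662]
```

View pics/tip.png

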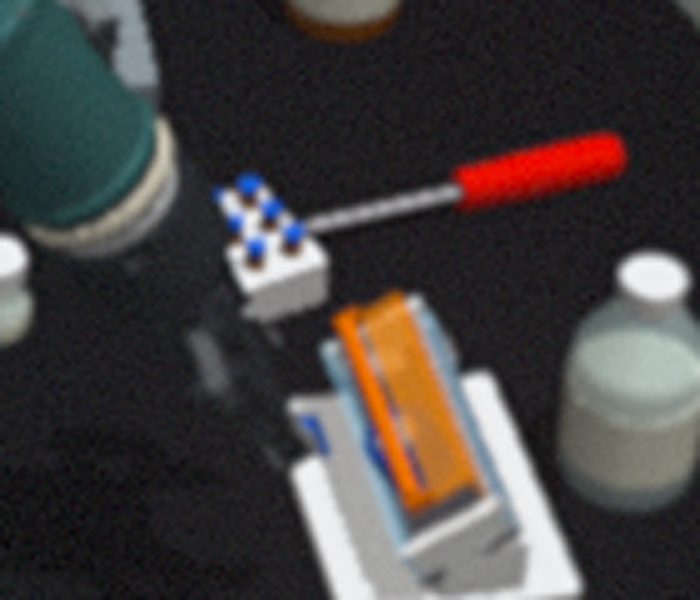

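The crop shows the fingers (dark, about (250,400)) standing on the low side of the shut dispenser, clear of everything. The tips are about 65 mm ahead of the TCP at this opening. Next I'll go down to tip height n≈31 mm, then push up-slope.

Emit:
{"fn": "drive_tool", "kwargs": {"plan": [[0.01,0,0.62,0,0,0.05,0.3],[0.01,0,0.62,0,0,0,0.3],[0.01,0,0.62,0,0,0,0.3]]}}

```text
time: 3.65
tcp_pos: [0.5373, -0.2042, 0.1054]
tcp_rot: [0.016, 0.964, -0.062, 0.258]
force: [-0.7, 0.2, 1.0]
opening: 0.0595
finger_force: 0.0
```

Emit:
{"fn": "drive_tool", "kwargs": {"plan": [[0.3,0,0,0,0,0,0.3],[0.3,0,0,0,0,0,0.3],[0.3,0,0,0,0,0,0.3],[0.3,0,0,0,0,0,0.3],[0,0,0,0,0,0,0.3]]}}

```text
time: 4.28
tcp_pos: [0.5686, -0.2083, 0.1245]
tcp_rot: [0.016, 0.964, -0.062, 0.259]
force: [-2.7, -0.0, -1.0]
opening: 0.0597
finger_force: 1.2
```

Run:
```python
from h import *
go(dtarget(.0183,-.009,.001),RD)
o=[]
for n,(x0,y0,x1,y1) in(('side',(330,230,440,330)),('top',(340,165,450,265))):
    p,S=cams.capture(n);o.append(cv2.resize(p[y0:y1,x0:x1,::-1],(396,360),interpolation=cv2.INTER_CUBIC))
cv2.imwrite('pics/push.png',np.hstack(o)); print(status.observe()['force'])
```

```text
t 4.275 shift/.03 tool [-0.07 -0.01  0.78] turn/.1 [-0.01 -0.01  0.01] world [ 0.0099 -0.0009 -0.0212] open 0.05973270408596496
[-3.5789069  -0.76605759 -1.15273141]
```

View pics/push.png

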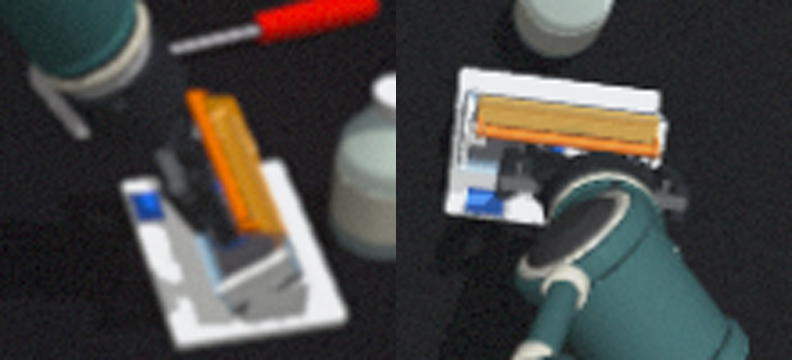

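The flap is swung up and leaning on the fingers (about 3 N). Roller is at crop (225,160) in the side view and (570,135) in the top view. The cap's blue shows between the fingers. Going down beside the cap, then gripping.

Emit:
{"fn": "drive_tool", "kwargs": {"plan": [[-0.03,0,0.26,0,0,0,0.3],[-0.03,0,0.26,0,0,0,0.3],[0,0,0.26,0,0,0,0.3],[0,0,0,0,0,0,0.3]]}}

```text
time: 4.88
tcp_pos: [0.5775, -0.2092, 0.101]
tcp_rot: [0.016, 0.964, -0.062, 0.257]
force: [-2.2, 0.5, -0.8]
opening: 0.0597
finger_force: 0.0
```

Emit:
{"fn": "drive_tool", "kwargs": {"plan": [[0,0,0,0,0,0,1],[0,0,0,0,0,0,1],[0,0,0,0,0,0,1],[0,0,0,0,0,0,1]]}}

```text
time: 5.38
tcp_pos: [0.578, -0.2095, 0.1026]
tcp_rot: [0.016, 0.964, -0.062, 0.258]
force: [-3.7, -0.2, -0.6]
opening: 0.0345
finger_force: 59.9
```

```bash
python3 -c "
from h import *
go(dtarget(.0183,-.009,.001),RD);print(status.observe()['force'])"
```

```text
t 5.375 shift/.03 tool [ 0.03 -0.01 -0.01] turn/.1 [-0.01 -0.    0.  ] world [0.0006 0.0003 0.0006] open 0.03453607534449949
[-3.68546671 -0.18117018 -0.5944159 ]
```

Emit:
{"fn": "drive_tool", "kwargs": {"plan": [[0,0,-0.5,0,0,0,1],[0,0,-0.5,0,0,0,1],[0,0,-0.5,0,0,0,1],[0,0,-0.5,0,0,0,1],[0,0,-0.6,0,0,0,1]]}}

```text
time: 6.0
tcp_pos: [0.5393, -0.2049, 0.1719]
tcp_rot: [0.017, 0.964, -0.062, 0.259]
force: [0.3, -0.1, -0.4]
opening: 0.0342
finger_force: 63.8
```

Emit:
{"fn": "drive_tool", "kwargs": {"plan": [[-0.3,0,-0.8,0,0,0,1],[-0.3,0,-0.8,0,0,0,1],[0,0,0,0,0,0,1]]}}

```text
time: 6.38
tcp_pos: [0.5003, -0.2003, 0.2056]
tcp_rot: [0.018, 0.963, -0.062, 0.261]
force: [0.9, 0.7, -0.8]
opening: 0.0345
finger_force: 63.8
```

Run:
```python
from h import *
o=[];s=status.observe();r=rot(s['tcp_rot']);print(s['force'],s['opening'])
for n,(x0,y0,x1,y1) in(('side',(320,200,440,320)),('top',(330,155,450,275))):
    p,S=cams.capture(n);b=p[...,::-1];o.append(cv2.resize(b[y0:y1,x0:x1],(396,396),interpolation=cv2.INTER_CUBIC))
    m=cv2.inRange(cv2.cvtColor(np.ascontiguousarray(b),cv2.COLOR_BGR2HSV),(105,120,40),(125,255,255));k=np.zeros_like(m);k[y0:y1,x0:x1]=m[y0:y1,x0:x1]
    nn,l,st,ce=cv2.connectedComponentsWithStats(k)
    for i in range(1,nn):
        if st[i,4]>12:
            v,u=np.where(l==i);P=r.inv().apply(dep(n,np.c_[u,v],S)-s['tcp_pos']);print(n,st[i],ce[i].round(1),'tool',np.median(P,0).round(4),P.min(0).round(3),P.max(0).round(3))
cv2.imwrite('pics/lift.png',np.hstack(o))
```

```text
[ 0.87464418  0.69665308 -0.78613477] 0.03445956826682012
side [357 234   6   5  23] [359.4 235.8] tool [-0.0186 -0.2838  0.2183] [-0.03  -0.298  0.174] [-0.01  -0.222  0.23 ]
side [362 239   5   5  16] [364.2 240.9] tool [-0.0099 -0.2085  0.1819] [-0.016 -0.278  0.177] [-0.004 -0.2    0.238]
side [360 254  14  15  70] [367.1 261. ] tool [0.0109 0.0072 0.0507] [-0.023 -0.173  0.002] [0.015 0.029 0.233]
side [366 283   9   8  51] [370.3 286.9] tool [-0.0404 -0.0644  0.2041] [-0.047 -0.079  0.197] [-0.032 -0.051  0.21 ]
top [360 217  10   8  62] [364.3 220.4] tool [-0.0369 -0.0624  0.2042] [-0.045 -0.075  0.194] [-0.028 -0.048  0.21 ]
top [388 219  14   8  69] [394.4 222.5] tool [0.0125 0.0009 0.047 ] [ 0.006 -0.016  0.027] [0.018 0.021 0.073]
```

View pics/lift.png

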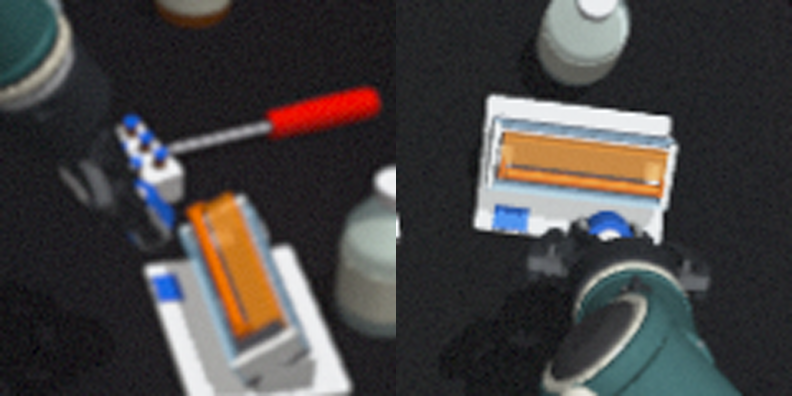

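Side crop: blue cap between the fingers at about (155,200). Top crop: cap at (610,225), centred in the grip, with the flap shut behind it. Next, work out the move to tube 1. The tool can keep nearly the same yaw, closing along the row and opening only partly on release.

```bash
cat >> h.py <<'E'
a=1.386-np.pi/2
RT=R.from_matrix(np.array([[np.cos(a),np.sin(a),0],[np.sin(a),-np.cos(a),0],[0,0,-1]]).T)
TU=np.array([[.566,.1638],[.5797,.2375],[.5934,.3111]])
def ttarget(i,zb): return np.array([*TU[i-1],zb+.0745])  # zb = height of cap's mouth
E
python3 -c "
from h import *
go(ttarget(1,.145),RT); s=status.observe();p=s['tcp_pos'];print(RT.inv().apply(ttarget(1,.145)-p)/.03)"
```

```text
t 6.475 shift/.03 tool [  0.79 -12.31  -0.15] turn/.1 [-0.14 -5.26  0.54] world [0.0655 0.3638 0.0157] open 0.03421233872397899
[ -0.08195681 -12.32105236  -0.52323762]
```

Emit:
{"fn": "drive_tool", "kwargs": {"plan": [[0,0,-0.2,-0.02,-0.95,0.1,1],[0,0,-0.2,-0.02,-0.95,0.1,1],[0,0,-0.2,-0.03,-0.95,0.1,1],[0,0,-0.1,-0.03,-0.95,0.1,1],[0,0,-0.1,-0.04,-0.95,0.1,1]]}}

```text
time: 7.1
tcp_pos: [0.4922, -0.1984, 0.2243]
tcp_rot: [0.001, 0.996, -0.09, 0.023]
force: [-0.2, 0.7, -0.2]
opening: 0.0339
finger_force: 63.8
```

Emit:
{"fn": "drive_tool", "kwargs": {"plan": [[0,0,0,0,-0.5,0.04,1],[0,-0.9,0,0,0,0,1],[0,-0.9,0,0,0,0,1],[0,-0.9,0,0,0,0,1],[0,-0.9,0,0,0,0,1]]}}

```text
time: 7.72
tcp_pos: [0.5119, -0.0912, 0.224]
tcp_rot: [-0.001, 0.996, -0.092, -0.001]
force: [-1.2, 0.3, -0.3]
opening: 0.0342
finger_force: 63.8
```

Emit:
{"fn": "drive_tool", "kwargs": {"plan": [[0,-0.9,0,0,0,0,1],[0,-0.9,0,0,0,0,1],[0,-0.9,0,0,0,0,1],[0,-0.9,0,0,0,0,1],[0,-0.9,0,0,0,0,1]]}}

```text
time: 8.35
tcp_pos: [0.5365, 0.0418, 0.2242]
tcp_rot: [-0.001, 0.996, -0.091, -0.001]
force: [-0.6, -0.4, -0.7]
opening: 0.0347
finger_force: 63.8
```

```bash
python3 -c "
from h import *
go(ttarget(1,.145),RT); s=status.observe();print(s['opening'],s['joint_pos'].round(2))"
```

```text
t 8.35 shift/.03 tool [ 0.23 -4.18  0.16] turn/.1 [-0.02  0.02  0.02] world [ 0.0295  0.122  -0.0047] open 0.0346678520449972
0.0346678520449972 [0.03 0.07 1.98 0.   1.09 1.78]
```

Emit:
{"fn": "drive_tool", "kwargs": {"plan": [[0.05,-0.84,0.03,0,0,0,1],[0.05,-0.84,0.03,0,0,0,1],[0.05,-0.84,0.03,0,0,0,1],[0.05,-0.83,0.03,0,0,0,1],[0.03,-0.83,0.03,0,0,0,1]]}}

```text
time: 8.98
tcp_pos: [0.5661, 0.1639, 0.2196]
tcp_rot: [-0.001, 0.996, -0.091, -0.001]
force: [-0.4, 0.3, 0.4]
opening: 0.0341
finger_force: 63.8
```

Run:
```python
from h import *
go(ttarget(1,.145),RT)
o=[];s=status.observe();r=rot(s['tcp_rot'])
f=s['tcp_pos']+r.apply([[0,0,.0445],[0,0,.0745]])
for n,w in(('side',60),('top',60)):
    q=proj(n,np.r_[f,[[*TU[0],.112]]]);print(n,q.round(1).tolist())
    p,S=cams.capture(n);b=np.ascontiguousarray(p[...,::-1]);cx,cy=q[1].astype(int)
    o.append(cv2.resize(b[cy-50:cy+50,cx-50:cx+50],(396,396),interpolation=cv2.INTER_CUBIC));print('crop origin',cx-50,cy-50,'scale 3.96')
    m=cv2.inRange(cv2.cvtColor(b,cv2.COLOR_BGR2HSV),(105,120,40),(125,255,255))[cy-40:cy+40,cx-40:cx+40]
    v,u=np.where(m);print('blue bbox',u.min()+cx-40,u.max()+cx-40,v.min()+cy-40,v.max()+cy-40)
cv2.imwrite('pics/above.png',np.hstack(o))
```

```text
t 8.975 shift/.03 tool [-0.  0.  0.] turn/.1 [-0.02  0.02  0.02] world [-0.0001 -0.0001 -0.0001] open 0.03406431619629469
side [[328.3, 171.5], [328.4, 180.5], [328.5, 190.2]]
crop origin 278 130 scale 3.96
blue bbox 322 334 169 182
top [[245.5, 211.9], [247.1, 214.9], [248.9, 217.9]]
crop origin 197 164 scale 3.96
blue bbox 241 251 215 218
```

View pics/above.png

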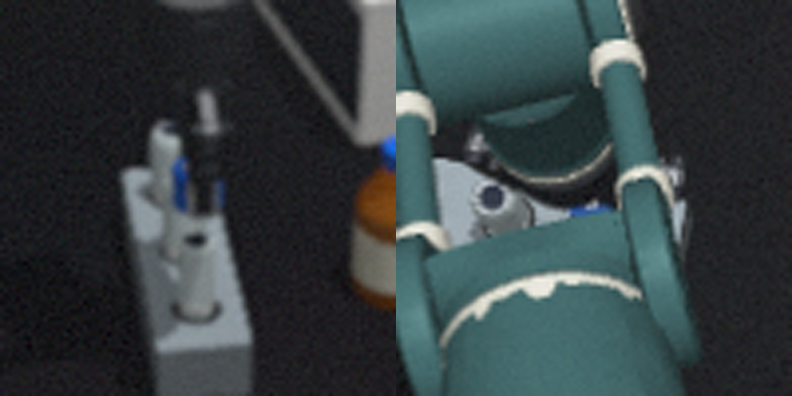

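Side crop: the cap (blue, 322–334 px, centre 328) stands right over tube 1's hole at about px 327, row 190. The alignment is good to about 1.5 mm, so I'm going down.

Emit:
{"fn": "drive_tool", "kwargs": {"plan": [[-0.03,0,0.5,0,0,0,1],[0,0,0.5,0,0,0,1],[0,0,0.25,0,0,0,1],[0,0,0.25,0,0,0,1],[0,0,0,0,0,0,1]]}}

```text
time: 9.7
tcp_pos: [0.5668, 0.1641, 0.1805]
tcp_rot: [-0.004, 0.996, -0.093, 0.002]
force: [-2.4, 8.6, 6.2]
opening: 0.034
finger_force: 68.1
```

Emit:
{"fn": "drive_tool", "kwargs": {"plan": [[0,0,-0.35,0,0,0,1],[-0.02,-0.06,0,0,0,0,1],[0,0,0.2,0,0,0,1],[0,0,0.15,0,0,0,1],[0,0,0,0,0,0,1]]}}

```text
time: 10.32
tcp_pos: [0.5654, 0.1654, 0.1752]
tcp_rot: [-0.002, 0.996, -0.092, 0.0]
force: [5.0, 3.7, 0.7]
opening: 0.0346
finger_force: 67.3
```

```bash
python3 -c "
from h import *
go(ttarget(1,.1),RT);s=status.observe();print(s['force'],s['torque'])"
```

```text
t 10.325 shift/.03 tool [0.03 0.05 0.02] turn/.1 [-0.04 -0.01  0.01] world [ 0.0006 -0.0016 -0.0007] open 0.03455489259237954
[5.02022122 3.70640182 0.71337186] [ 0.72019199 -0.81838712 -0.0302165 ]
```

The lateral correction worked. The cap is 11 mm down, past the 7 mm stop, so tube 1 is the right one. Continuing to home.

Emit:
{"fn": "drive_tool", "kwargs": {"plan": [[0.02,-0.03,0.1,0,0,0,1],[0,0,0.1,0,0,0,1],[0,0,0.1,0,0,0,1],[0,0,0.1,0,0,0,1],[0,0,0,0,0,0,1]]}}

```text
time: 10.95
tcp_pos: [0.5655, 0.1658, 0.1635]
tcp_rot: [-0.001, 0.996, -0.092, -0.0]
force: [5.2, 4.5, -0.4]
opening: 0.0342
finger_force: 67.3
```

Emit:
{"fn": "drive_tool", "kwargs": {"plan": [[0.03,-0.03,0.05,0,0,0,1],[0,0,0.05,0,0,0,1],[0,0,0.05,0,0,0,1],[0,0,0,0,0,0,1]]}}

```text
time: 11.45
tcp_pos: [0.5656, 0.1661, 0.1595]
tcp_rot: [-0.001, 0.996, -0.092, -0.001]
force: [0.4, 0.8, 4.5]
opening: 0.0341
finger_force: 67.7
```

Emit:
{"fn": "drive_tool", "kwargs": {"plan": [[0,0,0.06,0,0,0,1],[0,0,0,0,0,0,1]]}}

```text
time: 11.7
tcp_pos: [0.5657, 0.1661, 0.1594]
tcp_rot: [-0.001, 0.996, -0.092, -0.001]
force: [-4.1, 0.0, 14.4]
opening: 0.034
finger_force: 68.6
```

The cap is firmly seated (14 N up with no further travel). Opening to about 58 mm and retreating straight up.

Emit:
{"fn": "drive_tool", "kwargs": {"plan": [[0,0,-0.06,0,0,0,1],[0,0,0,0,0,0,0.32],[0,0,0,0,0,0,0.32],[0,0,0,0,0,0,0.32],[0,0,0,0,0,0,0.32]]}}

```text
time: 12.32
tcp_pos: [0.5657, 0.1661, 0.1588]
tcp_rot: [-0.001, 0.996, -0.092, -0.001]
force: [-0.7, -0.1, 0.3]
opening: 0.0576
finger_force: 0.0
```

Emit:
{"fn": "drive_tool", "kwargs": {"plan": [[0,0,-0.4,0,0,0,0.32],[0,0,-0.8,0,0,0,0.32],[0,0,-1,0,0,0,0.32],[0,0,-1,0,0,0,0.32],[0,0,-1,0,0,0,0.32]]}}

```text
time: 12.95
tcp_pos: [0.5662, 0.166, 0.2873]
tcp_rot: [-0.001, 0.996, -0.092, -0.0]
force: [-0.2, -0.2, -0.3]
opening: 0.0581
finger_force: 0.0
```

Emit:
{"fn": "drive_tool", "kwargs": {"plan": [[-1,0,0,0,0,0,0.32],[-1,0,0,0,0,0,0.32],[-1,0,0,0,0,0,0.32],[0,0,0,0,0,0,0.32]]}}

```text
time: 13.45
tcp_pos: [0.4763, 0.1827, 0.2863]
tcp_rot: [-0.001, 0.996, -0.091, -0.0]
force: [0.3, 0.5, -0.4]
opening: 0.0584
finger_force: 0.0
```

Run:
```python
from h import *
o=[]
for n in('side','top'):
    q=proj(n,[[*TU[0],.117]])[0];print(n,'expected cap top',q.round(1))
    p,S=cams.capture(n);b=np.ascontiguousarray(p[...,::-1]);cx,cy=q.astype(int)
    o.append(cv2.resize(b[cy-50:cy+50,cx-50:cx+50],(396,396),interpolation=cv2.INTER_CUBIC))
    m=cv2.inRange(cv2.cvtColor(b,cv2.COLOR_BGR2HSV),(105,120,40),(125,255,255));m[:cy-25]=0;m[cy+25:]=0;m[:,:cx-25]=0;m[:,cx+25:]=0
    v,u=np.where(m)
    if len(u):P=dep(n,np.c_[u,v],S);print('bbox',u.min(),u.max(),v.min(),v.max(),'z top',np.percentile(P[:,2],[50,90,98]).round(4),P.mean(0).round(4))
cv2.imwrite('pics/done.png',np.hstack(o));print(status.observe()['force'])
```

```text
side expected cap top [328.5 188.8]
bbox 321 333 186 200 z top [0.107  0.1159 0.1178] [0.5594 0.1568 0.1044]
top expected cap top [248.6 217.4]
bbox 245 256 211 227 z top [0.1146 0.1182 0.1204] [0.561  0.157  0.1135]
[ 1.25625238 -0.079126   -0.55972631]
```

View pics/done.png

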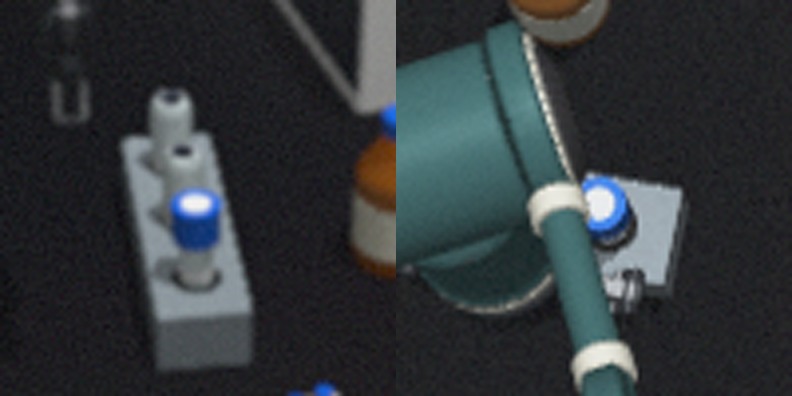

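The cap sits upright on tube 1 (side crop (196,218)). Its top is at z ≈ 0.117–0.118 m, as it should be when fully home, and the gripper is clear of everything. Handing in.

```bash
python3 -c "
from rig import close_job
print(close_job())"
```

```text
the job is handed in; nothing more can be done
None
```

The blue cap is fully home and released on tube 1, the first tube tried. The flap was seen shut after the cap came out, and the job was handed in at about 13.6 s; the hand-in returned no verdict.

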